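# Take the spent cartridge out of the bench water polisher

## Robot

A 6-joint arm with a two-finger parallel gripper is mounted at the origin on the work surface. World frame = base frame: x ahead of the robot, y to its left, z up, the work surface at z = 0. Lengths are in m, angles in rad, forces in N, time in s.
With the tool pointing down it reaches from about 0.35 to 0.85 m from the base axis. Payload 8.1 kg.
Tool frame: the origin (TCP) lies where the fingers leave the gripper's body, on its centre line; the fingertips stand 84 mm ahead of it and the grasp point (between the pads) lies 65 mm ahead of it; z points along the fingers, y is the line along which they close (so a half turn about z gives the same grasp; the last joint's range is limited). The gripper opens to 93 mm and grips with 3 to 60 N. Pads are 15 mm wide; open, the fingers measure 128 mm over their backs; the gripper's body (75 mm by 188 mm) begins 65 mm behind the grasp point.
Start: joints at [-1.421, 0.13, 1.488, -0, 1.523, -0.085], TCP at [0.14, -0.584, 0.303] pointing down, gripper open.
Joint ranges: [-2.96, 2.96], [-0.89, 2.26], [0.02, 2.5], [-1.34, 4.48], [0, 2.73], [-2.66, 2.66]. Speed limits (rad/s): [2.39, 2.39, 2.79, 3.14, 3.14, 3.14].

## Interface

Orientations are given as a rotation vector (axis times angle).
In Python, from plant import robot gives the robot as it stands.
- The arm moves only by the shell command python3 -m jog 'ROWS' [FORCE]. ROWS is text: rows parted by semicolons, each of 5 numbers parted by spaces: the opening, from 0 (shut) to 1 (fully open), then the shift along the tool's x, y, z in m, then the turn about the tool's z in degrees. A call has 1 to 10 rows; each row shifts and turns the commanded pose from where the row before left it, along the tool's axes as they then stand; what a row does not reach is not made up. A row lasts 1/12 s, in which the tool goes at most 41.7 mm and 7.16 degrees, less where a joint would pass 70% of its speed; a pose out of reach is approached as far as the arm can. A call with a gripper value outside its range is refused whole. The fingers move at their own pace and stop on an object; FORCE is the grip in N (left out, the last holds). Time passes only in rows, so rows that do not move let the fingers close. It gives the time, the measured TCP pose, the force, the opening and the grip force at its end, in the units of the state.
- robot.read_state(): the state, without advancing time (a new reading comes with each control period).
- robot.read_camera(name): name is "side" or "top"; returns a dict with "color" (384x512x3 uint8, red, green, blue), "intrinsics" (3x3 intrinsics, pixels), "k1" (the pictures are not rectified: a ray, as slopes to the right and down, at radius r is drawn at 1 + k1 r^2 times it, then the intrinsics apply), "pose" (4x4, takes a point from camera to world coordinates). Camera axes: x right, y down, z forward; pixel columns grow to the right and rows downward; lengths in m; the calibration is good to about 2 mm. A picture is of the moment at which its call begins. There is no depth.
- robot.close_job(): hands the job in; it is judged then, once.
The state is a dict: "t": time; "q": joint angles; "dq": joint speeds; "joint_torque": joint torques, N m; "tool_pos": TCP position; "orientation": TCP orientation; "force": force on the tool from outside, world axes, zero at the start; "wrist_torque": the same for the moment, N m; "opening": finger opening in m; "gripper_force": force on a finger pad.
Only numpy, scipy, OpenCV 4.12 (cv2) and the standard library are available. Lean on these libraries where they do the work, as an engineer would, in place of code of your own. Each camera call takes 0.05 s, during which the arm holds its last target. There are 200 camera calls.

## Task

The tall cartridge in the row of the bench water polisher is spent. Shut the feed valve fully, then press the pressure-relief button right down, then pull the top grip of the tall cartridge forward so that it tilts out from the row with its foot still behind the front sill, lift it out over the sill and stand it upright, without dropping it, in the drip tray. Leave the valve shut, and leave the other cartridges and the things on the bench where they are.

Things in the scene. Friction and masses are not known exactly. Their poses are not given: they have to be found in the camera images.
- unit: the polisher, fixed: a white plinth 20 mm high with four cartridges in a row under a steel header pipe. Origin: on the bench under the row's middle; x from the front (robot side) to the back, y along the row to the left, z up. Cartridges stand on z 20 at x 0, y -93, -31, 31 or 93 mm. End cheeks at y +-129, tops z 56. Behind the row: thin drop pipes at x 62 and two posts at x 82, y +-140
- sill (a point): middle of the top edge of the steel front sill (unit frame x -43, z 42 mm): 4 mm thick, 262 mm long along y, 22 mm above the plinth. The cartridge feet (unit x -31 to 31 mm) stand 10 mm behind it. A like rail stands behind the row at unit x 47 mm
- header (a point): middle of the header pipe's axis (unit frame x 12, y 0, z 340 mm). The pipe is level along y from -177 to 168 mm, 32 mm diameter (40 at its fittings). It runs above the grips, so a tool held vertically over a grip meets it and a cartridge cannot be lifted straight up; a tool leaning 30 to 45 degrees back towards the front passes under it
- riser (a point): a point on the axis of the riser, a vertical pipe 24 mm in diameter from the feed pipe up to the header (unit frame x 12, y 150, z 70 to 340 mm). The feed pipe, 22 mm diameter, runs from its foot along unit y to y 420 mm at z 70 mm and carries the relief button and the valve
- valve (a joint): angle of the feed valve's lever, which turns about a vertical stem: 0 = shut (lever across the feed pipe, pointing to the unit's -x, the front), 1.571 = open (lever along the pipe, pointing to the unit's +y). Stops at both ends; seen from above it shuts counter-clockwise. It stays where it is left; about 0.2 N m of friction (3 N at 70 mm from the stem)
- valve_stem (a point): the point where the lever turns on its stem, at mid-thickness of the lever, 113 mm above the bench (unit frame x 12, y 300 mm)
- valve_end (a point): the free end of the lever, 93 mm from the stem. The lever is a flat steel bar 14 mm wide, its outer 50 mm in a black rubber sleeve 16 mm wide and 11 mm thick; 24 mm of free space under the sleeve down to the feed pipe when open
- relief (a joint): travel of the spring relief button: 0 out, 0.006 m pressed right down; 2 N starts it, about 5 N holds it right down
- relief_top (a point): centre of the top of the black relief button, 23 mm diameter, 112 mm above the bench (unit frame x 12, y 235 mm); it is pressed straight down
- tall: the spent cartridge, the only tall one: 205 mm to the top of its head (the others 165) plus the grip; 0.5 to 0.75 kg. Grey foot 62 x 54 x 20 mm (x, y, z), white round column 55 mm diameter, grey head 66 x 60 x 55 mm. Origin: centre of its underside; axes as the unit's. Stands loose, 2 mm from its neighbours, in any of the four places
- tall_grip (a point): middle of the top grip of the tall cartridge, 20 mm above the top of its head (225 mm above its foot). The grip is an upright grey fin 34 mm long (x), 14 mm thick (y), standing 30 mm above the head, centred on it; take it across its 14 mm thickness
- tall_toe (a point): middle of the front lower edge of the tall cartridge's foot, 31 mm in front of its origin
- short_a: another cartridge, 165 mm high plus the same grip, otherwise the same; to be left alone. Origin: centre of its underside
- short_b: another short cartridge, to be left alone; as short_a
- short_c: another short cartridge, to be left alone; as short_a
- tray: the drip tray: shallow open grey plastic tray fixed on the bench, 130 (x) x 200 (y) x 24 mm high, walls and floor 3 mm; origin at the centre of its underside
- tube_rack: white rack of capped tubes, 60 x 150 x 90 mm high, loose, to be left alone; origin at the centre of its underside
- wash_bottle: white bottle, 62 mm diameter, 160 mm high, loose, to be left alone; origin at the centre of its underside
- beaker: glass beaker, 68 mm diameter at the rim, 85 mm high, loose, to be left alone; origin at the centre of its underside
Mind the look-alikes: they are no part of the job. Several things look just like the tray: the one meant starts nearest to the robot's base.

How it is judged:
On the way, in this order (a step that is already met when the one before it is completed fails the run):
1. the feed valve is shut, within 0.12 rad of its stop (value of joint valve below 0.12 rad), for 0.1 s.
2. with the valve shut, the relief button is pressed down at least 4 mm (value of joint relief above 0.004 m and value of joint valve below 0.15 rad), for 0.1 s.
3. the tall cartridge is tilted forward by more than 0.2 rad, its grip ahead of the row, its toe still down behind the front sill (less than 15 mm above the plinth) (angle between tall's own z axis and vertical above 0.2 rad and x of tall_grip in the frame of unit below -0.035 m and z of tall_toe in the frame of unit below 0.035 m and x of tall_toe in the frame of unit above -0.048 m), for 0.1 s.
4. the tall cartridge is out in front of the sill, its toe above the height of the sill (x of tall in the frame of unit below -0.075 m and height (world z) of tall_toe above 0.042 m), for 0.1 s.
At the end, for the whole second after the job is handed in: valve shut within 0.15 rad; tall cartridge released, at rest and upright within 0.06 rad on the tray's floor (under 8 mm above its underside, within 40 mm in x and 75 mm in y of its centre); the short cartridges upright (0.08 rad) in their row, within 125 mm of the unit's origin (value of joint valve below 0.15 rad and angle between tall's own z axis and vertical below 0.06 rad and x of tall in the frame of tray between -0.04 and 0.04 m and y of tall in the frame of tray between -0.075 and 0.075 m and z of tall in the frame of tray below 0.008 m and linear speed of tall below 0.02 m/s and horizontal distance between each of short_a, short_b, short_c and unit below 0.125 m and angle between each of short_a, short_b, short_c's own z axis and vertical below 0.08 rad); the robot touches nothing.
It fails at once if the tall cartridge is dropped: it moves faster than 0.5 m/s while the fingers do not touch it (linear speed of tall above 0.5 m/s and contact force between the fingers and tall below 0.05 N).
It fails at once if another cartridge is pulled about: moved by more than 25 mm or tilted by more than 0.2 rad (distance of any of short_a, short_b, short_c from where it was at the start of the episode above 0.025 m or angle between any of short_a, short_b, short_c's own z axis and vertical above 0.2 rad).
It fails at once if the tube rack, the wash bottle or the beaker is moved by more than 30 mm (distance of any of tube_rack, wash_bottle, beaker from where it was at the start of the episode above 0.03 m).
It also fails if it takes over 61 s, if anything falls off the work surface, if the arm or the gripper's body presses on something with over 40 N, if the wrist force passes 120 N, or if a joint passes its speed limit or range.

## Working session

There is one attempt and no reset: what is moved stays moved. The work goes in short steps, Python scripts to look and compute and a shell command to move; the robot and the scene stay as the last step left them, time stands still between calls to the robot, and variables do not carry over. Pictures are saved under pics/ and viewed, at most 10 in all, crops included, and the job is handed in when it is done.

```bash
ls; mkdir -p pics; python3 - <<'E'
from plant import robot
import cv2,numpy as np
s=robot.read_state(); print({k:np.round(v,3) for k,v in s.items()})
for n in("side","top"):
    c=robot.read_camera(n); cv2.imwrite(f"pics/{n}0.png",cv2.cvtColor(c["color"],cv2.COLOR_RGB2BGR))
    print(n,c["intrinsics"],c["k1"],np.round(c["pose"],4))
    np.savez(n+"0.npz",**c)
E
```

```text
pics
{'t': np.float64(0.0), 'q': array([-1.421,  0.131,  1.489, -0.   ,  1.523, -0.085]), 'dq': array([ 0.   ,  0.001,  0.002, -0.   , -0.001,  0.001]), 'joint_torque': array([-3.0000e-03, -5.5986e+01, -4.9176e+01,  7.6000e-02,  3.5000e-02,
       -0.0000e+00]), 'tool_pos': array([ 0.14 , -0.583,  0.302]), 'orientation': array([-3.118, -0.368,  0.   ]), 'force': array([-0.14 , -0.067,  0.012]), 'wrist_torque': array([0.019, 0.018, 0.07 ]), 'gripper_force': np.float64(0.0), 'opening': np.float64(0.093)}
side [[441.32365145   0.         252.81770678]
 [  0.         441.32365145 191.7245243 ]
 [  0.           0.           1.        ]] -0.009629425405166783 [[-0.7544 -0.4023  0.5187 -0.167 ]
 [-0.6564  0.4559 -0.6011  0.8251]
 [ 0.0054 -0.7939 -0.608   1.0692]
 [ 0.      0.      0.      1.    ]]
top [[409.17036646   0.         251.18124007]
 [  0.         409.17036646 190.78068269]
 [  0.           0.           1.        ]] 0.03517858379863232 [[ 2.0500e-02 -9.9000e-01  1.3970e-01  3.9930e-01]
 [-9.9980e-01 -2.0400e-02  2.1000e-03 -2.5600e-02]
 [ 7.0000e-04 -1.3970e-01 -9.9020e-01  1.4138e+00]
 [ 0.0000e+00  0.0000e+00  0.0000e+00  1.0000e+00]]
```

View pics/side0.png

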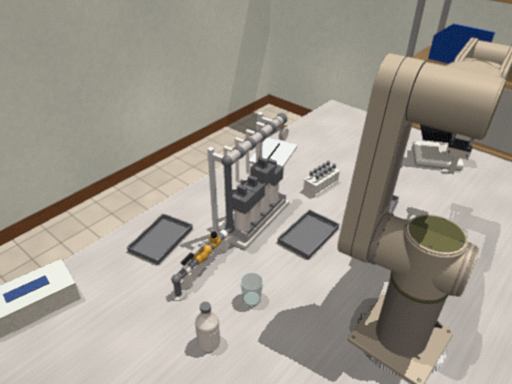

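View pics/top0.png

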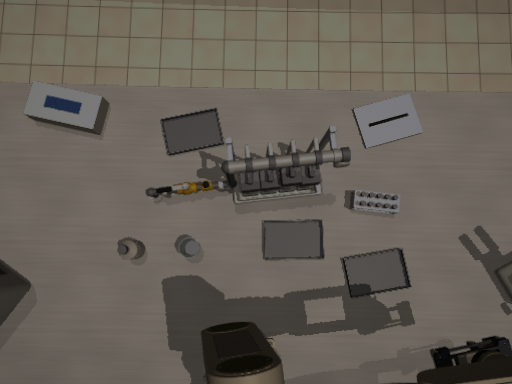

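Side view: the unit is around (250,190), with the valve and relief near (205,250). Top view: the row is at (280,180), the feed pipe at (150–225,187), and there are three tray candidates at (192,131), (293,239) and (376,272). I'll take closer crops.

```bash
cat > h.py <<'E'
import numpy as np,cv2
def load(n): 
    c=np.load(n); return {k:c[k] for k in c.files}
def ray(c,p):
    K=c["intrinsics"];d=np.array([(p[0]-K[0,2])/K[0,0],(p[1]-K[1,2])/K[1,1]]);u=d.copy()
    for _ in range(20): u=d/(1+float(c["k1"])*(u@u))
    R=c["pose"][:3,:3]; return c["pose"][:3,3],R@np.r_[u,1]
def onz(c,p,z):
    o,d=ray(c,p); return o+d*(z-o[2])/d[2]
def proj(c,P):
    T=np.linalg.inv(c["pose"]);q=T[:3,:3]@np.asarray(P,float)+T[:3,3];u=q[:2]/q[2];u=u*(1+float(c["k1"])*(u@u))
    K=c["intrinsics"];return np.array([K[0,0]*u[0]+K[0,2],K[1,1]*u[1]+K[1,2]])
def two(c1,p1,c2,p2):
    o,d=ray(c1,p1);O,D=ray(c2,p2);A=np.stack([d,-D],1);s=np.linalg.lstsq(A,O-o,rcond=None)[0]
    a=o+s[0]*d;b=O+s[1]*D;return (a+b)/2,np.linalg.norm(a-b)
E
python3 - <<'E'
from h import *
t=load("top0.npz");s=load("side0.npz")
for c,n,(x,y,w,h),k in((t,"topc",(140,120,220,90),3.6),(s,"sidec",(120,100,200,200),3)):
    I=cv2.resize(c["color"][y:y+h,x:x+w,::-1],None,fx=k,fy=k,interpolation=cv2.INTER_CUBIC)
    I=cv2.convertScaleAbs(I,alpha=1.4);cv2.imwrite(f"pics/{n}.png",I);print(I.shape)
for p in((192,131),(293,239),(376,272)): print(p,onz(t,p,.003))
E
```

```text
(324, 792, 3)
(600, 600, 3)
(192, 131) [0.80822531 0.19185699 0.003     ]
(293, 239) [ 0.4346005  -0.16908155  0.003     ]
(376, 272) [ 0.33035755 -0.44914927  0.003     ]
```

View pics/topc.png

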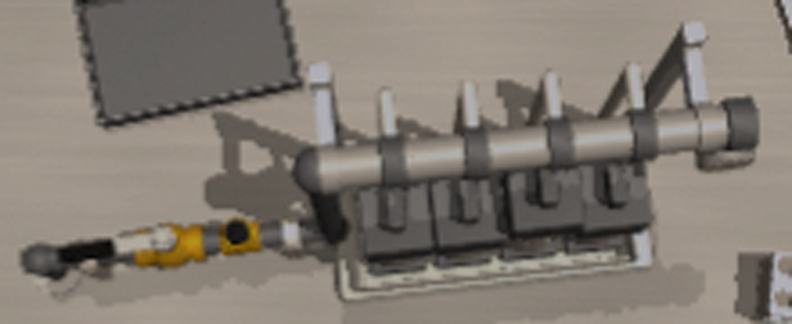

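View pics/sidec.png

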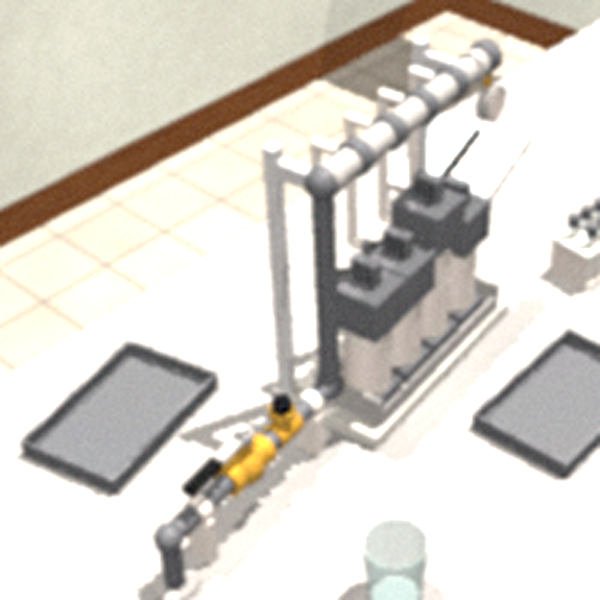

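The tall cartridge is third from the left in the top view, with its head at about (291,175), so unit y is -31. In the side view the taller head is at crop (430,200). The three tray candidates are at base distances 0.83, 0.47 (top px 293,239) and 0.56, so (293,239) is the tray. Next I fit the unit pose.

```bash
python3 - <<'E'
from h import *
t=load("top0.npz");s=load("side0.npz")
T=lambda a,b:(a/3.6+140,b/3.6+120); S=lambda a,b:(a/3+120,b/3+100)
m={"relief":(T(237,229),S(281,401),(12,235,112)),"hdrL":(T(318,170),S(320,182),(12,150,340)),"fit3":(T(560,142),S(433,97),None),"tallgriptop":(T(543,180),S(430,187),(-0,-31,255)),"leverend":(T(62,253),S(192,485),(12,393,113)),
"hdrR":(T(745,124),S(487,54),(12,-170,340))}
A=[];B=[]
for k,(a,b,u) in m.items():
    P,e=two(t,a,s,b);print(k,P.round(4),round(e,4),"top@z",onz(t,a,u[2]/1000).round(4) if u else "")
    if u and k!="hdrR" and k!="tallgriptop": A.append(u[:2]);B.append(onz(t,a,u[2]/1000)[:2])
A=np.array(A)/1e3;B=np.array(B)
a=A-A.mean(0);b=B-B.mean(0);th=np.arctan2((a[:,0]*b[:,1]-a[:,1]*b[:,0]).sum(),(a*b).sum())
R=np.array([[np.cos(th),-np.sin(th)],[np.sin(th),np.cos(th)]]);o=B.mean(0)-R@A.mean(0)
print("th",th,"o",o,(A@R.T+o-B).round(4))
for n,p in {"hdrR":(.012,-.177,.34),"sillL":(-.043,.131,.042),"sillR":(-.043,-.131,.042),"stem":(.012,.3,.113),"tallgrip":(0,-.031,.245),"relief":(.012,.235,.112),"tallgriptop":(-.017,-.031,.255),"headfrontR":(-.033,-.061,.225),"shortAtop":(-.017,.093,.215),"shut end":(-.081,.3,.113)}.items():
    W=np.r_[R@p[:2]+o,p[2]];q=proj(t,W);r=proj(s,W);print(n,W.round(3),((q-[140,120])*3.6).round(0),((r-[120,100])*3).round(0))
# tray
g=t["color"].astype(int).sum(2);print()
E
```

```text
relief [0.6031 0.1235 0.1082] 0.0018 top@z [0.6032 0.1236 0.112 ]
hdrL [0.6139 0.0396 0.3394] 0.0018 top@z [0.613 0.039 0.34 ]
fit3 [ 0.6292 -0.1426  0.3539] 0.0134 top@z 
tallgriptop [ 0.6249 -0.1398  0.2401] 0.0084 top@z [ 0.6255 -0.136   0.255 ]
leverend [0.5753 0.2751 0.1197] 0.0049 top@z [0.5782 0.2783 0.113 ]
hdrR [ 0.6529 -0.2776  0.3428] 0.0019 top@z [ 0.6543 -0.2777  0.34  ]
th 0.1465769890634273 o [ 0.6241532 -0.1113226] [[-0.0015 -0.0007]
 [ 0.0011 -0.0002]
 [ 0.0004  0.0009]]
hdrR [ 0.662 -0.285  0.34 ] [754. 114.] [484.  51.]
sillL [0.562 0.012 0.042] [363. 286.] [379. 410.]
sillR [ 0.601 -0.247  0.042] [639. 251.] [493. 289.]
stem [0.592 0.187 0.113] [165. 240.] [243. 434.]
tallgrip [ 0.629 -0.142  0.245] [549. 179.] [425. 181.]
relief [0.602 0.123 0.112] [238. 231.] [281. 398.]
tallgriptop [ 0.612 -0.144  0.255] [553. 197.] [438. 178.]
headfrontR [ 0.6   -0.176  0.225] [589. 218.] [463. 192.]
shortAtop [ 0.594 -0.022  0.215] [399. 224.] [377. 262.]
shut end [0.5   0.174 0.113] [176. 343.] [317. 470.]
```

Before the first reach, what could be confused:
- **Tray:** (293,239), (376,272) and (192,131). I choose (293,239), which is nearest the base at 0.47 m.
- **Cartridge:** heads at top px (249,178), (269,180), (291,175) and (310,177). I choose (291,175), the only tall one, and the crop confirms it.

First move: shut the valve with closed fingers.

```bash
python3 -m jog '0 0.021 -0.032 0 5.5; 0 0.021 -0.032 0 0; 0 0.021 -0.032 0 0; 0 0.021 -0.032 0 0; 0 0.021 -0.032 0 0; 0 0.021 -0.032 0 0; 0 0.021 -0.032 0 0; 0 0.021 -0.032 0 0; 0 0.021 -0.032 0 0; 0 0.021 -0.032 0 0'; python3 -m jog '0 0.021 -0.032 0 0; 0 0.021 -0.032 0 0; 0 0.021 -0.032 0 0; 0 0.021 -0.032 0 0; 0 0.021 -0.032 0 0; 0 0.021 -0.032 0 0; 0 0.021 -0.032 0 0; 0 0 0 0 0'
```

```text
t: 0.93
tool_pos: [0.3, -0.2344, 0.3024]
orientation: [-3.134, -0.217, 0.0]
force: [1.2, -0.8, -0.0]
opening: 0.0309
gripper_force: 0.0
t: 1.6
tool_pos: [0.4157, 0.0116, 0.3024]
orientation: [-3.131, -0.227, -0.001]
force: [0.2, -0.9, 0.2]
opening: 0.0005
gripper_force: 0.0
```

```bash
python3 -m jog '0 0.020 -0.036 0 0; 0 0.020 -0.036 0 0; 0 0.020 -0.036 0 0; 0 0.020 -0.036 0 0; 0 0.020 -0.036 0 0; 0 0.032 -0.011 0 0; 0 0.032 -0.011 0 0; 0 0.032 -0.011 0 0; 0 0.032 -0.010 0 0; 0 0 0 0.02 0'; python3 - <<'E'
from plant import robot
from h import *
st=robot.read_state();print(st["tool_pos"])
c=robot.read_camera("top");np.savez("top1.npz",**c);d=robot.read_camera("side");np.savez("side1.npz",**d)
a=cv2.resize(c["color"][130:220,130:260,::-1],None,fx=3,fy=3,interpolation=2);b=cv2.resize(d["color"][190:320,130:260,::-1],None,fx=3,fy=3,interpolation=2)
b=cv2.resize(b,(390,390));a=cv2.copyMakeBorder(a,0,390-a.shape[0],0,0,0);cv2.imwrite("pics/v1.png",np.hstack([a,b]))
tip=st["tool_pos"]-[0,0,.084];print((proj(c,tip)-[130,130])*3,(proj(d,tip)-[130,190])*3+[390,0])
E
```

```text
t: 2.43
tool_pos: [0.6149, 0.2606, 0.2847]
orientation: [-3.132, -0.218, -0.01]
force: [1.0, -0.6, 0.3]
opening: 0.0003
gripper_force: 0.0
[0.61487245 0.26057121 0.28465583]
[ 81.44371057 132.62601034] [525.60165803 127.56260815]
```

View pics/v1.png

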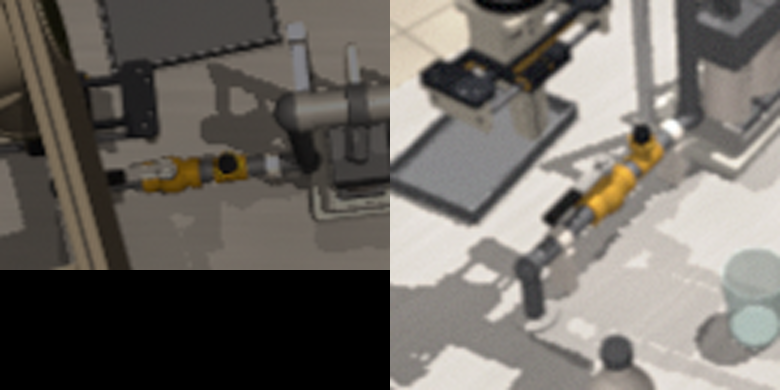

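Side picture: the closed fingertips are at (525,130), above and behind the black sleeve at (563,207), as the projection says. Descending and sweeping.

```bash
python3 -m jog '0 0 0 0.034 0; 0 0 0 0.034 0; 0 0 0 0.034 0; 0 -0.016 -0.001 0 0; 0 -0.016 -0.001 0 0; 0 -0.015 0 0 0; 0 -0.017 0.006 0 0; 0 -0.017 0.007 0 0; 0 -0.011 0.015 0 0; 0 -0.011 0.017 0 0'; python3 -m jog '0 0 0.005 0 0; 0 0 0.005 0 0; 0 0 0 0 0'
```

```text
t: 3.37
tool_pos: [0.5124, 0.2017, 0.1821]
orientation: [-3.132, -0.219, -0.004]
force: [7.7, 21.8, -1.0]
opening: 0.0002
gripper_force: 16.2
t: 3.62
tool_pos: [0.5128, 0.2, 0.1825]
orientation: [-3.115, -0.22, -0.003]
force: [-3.3, 49.2, -4.7]
opening: 0.0005
gripper_force: 24.4
```

Wrist force of 49 N against the shut stop at the expected angle, so the valve is shut. Backing off and preparing for the relief button. I'll turn the tool about 90° so the long body clears the riser.

```bash
python3 -m jog '0 0 -0.010 0 0; 0 0 -0.010 0 0; 0 0 0 -0.040 0; 0 0 0 -0.040 0; 0 0 0 0 0'; python3 - <<'E'
from plant import robot
from h import *
st=robot.read_state();print(st["tool_pos"],st["q"],st["force"])
c=robot.read_camera("side");np.savez("side2.npz",**c)
a=c["color"][200:320,150:270,::-1];cv2.imwrite("pics/v2.png",cv2.resize(a,None,fx=4,fy=4,interpolation=2))
E
```

```text
t: 4.03
tool_pos: [0.5144, 0.2121, 0.2701]
orientation: [-3.132, -0.218, -0.018]
force: [1.8, 0.4, 1.8]
opening: 0.0006
gripper_force: 0.0
[0.51442104 0.21213995 0.27006841] [ 2.99318796e-01  2.10346153e-02  1.66295477e+00 -6.16016437e-04
  1.44588287e+00  1.73128510e+00] [1.8116296  0.43724364 1.83024572]
```

View pics/v2.png

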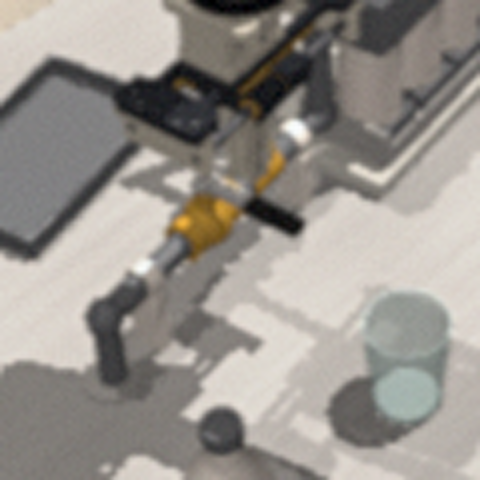

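Picture: the lever's black sleeve at (275,213) now points across the pipe to the front, so the valve is shut.

```bash
python3 -m jog '0 0 0 0 -7; 0 0 0 0 -7; 0 0 0 0 -7; 0 0 0 0 -7; 0 0 0 0 -7; 0 0 0 0 -7; 0 0 0 0 -7; 0 0 0 0 -7; 0 0 0 0 -7; 0 0 0 0 -7'; python3 -m jog '0 0 0 0 -7; 0 0 0 0 -7; 0 0 0 0 -6; 0 -0.033 0.025 0 0; 0 -0.033 0.025 0 0; 0 -0.033 0.025 0 0; 0 0 0 0.025 0; 0 0 0 0.025 0; 0 0 0 0 0'
```

```text
t: 4.92
tool_pos: [0.5112, 0.2107, 0.2601]
orientation: [-2.437, -1.983, 0.003]
force: [0.6, -0.0, -0.3]
opening: 0.0004
gripper_force: 0.0
t: 5.67
tool_pos: [0.5968, 0.122, 0.2044]
orientation: [-2.06, -2.363, 0.012]
force: [-1.8, -0.5, -1.6]
opening: 0.0005
gripper_force: 0.0
```

```bash
python3 -m jog '0 0.001 0.006 0 0; 0 0 0 0.005 0; 0 0 0 0.005 0; 0 0 0 0.005 0; 0 0 0 0.003 0; 0 0 0 0 0; 0 0 0 0 0'
```

```text
t: 6.25
tool_pos: [0.6061, 0.126, 0.1936]
orientation: [2.061, 2.37, 0.002]
force: [0.2, 1.0, 3.6]
opening: 0.0003
gripper_force: 1.6
```

```bash
python3 -m jog '0 0 0 0.003 0; 0 0 0 0.002 0; 0 0 0 0 0; 0 0 0 0 0; 0 0 0 0 0'
```

```text
t: 6.67
tool_pos: [0.6063, 0.126, 0.1903]
orientation: [2.061, 2.37, 0.003]
force: [-6.3, 0.9, 17.0]
opening: 0.0005
gripper_force: 8.4
```

The button bottomed out at 17 N, about 6 mm down. Lifting, backing off and turning the tool back.

```bash
python3 -m jog '0 0 0 -0.03 0; 0 0 -0.02 -0.03 0; 0 0 -0.02 -0.03 0; 0 0 -0.02 -0.03 0; 0 0 -0.02 -0.03 0; 0 0 0 -0.03 7; 0 0 0 -0.03 7; 0 0 0 -0.03 7; 0 0 0 -0.03 7; 0 0 0 -0.03 7'; python3 -m jog '0.5 0 0 -0.02 7; 0.5 0 0 0 7; 0.5 0 0 0 7; 0.5 0 0 0 7; 0.5 0 0 0 7; 0.5 0 0 0 7; 0.5 0 0 0 7; 0.5 0 0 0 6; 0.5 0 0 0 0'; python3 -c "
from plant import robot;print(robot.read_state()['q'])"
```

```text
t: 7.5
tool_pos: [0.5261, 0.1144, 0.4887]
orientation: [-2.684, -1.632, 0.001]
force: [0.8, 0.3, 0.3]
opening: 0.0004
gripper_force: 0.0
t: 8.25
tool_pos: [0.5265, 0.1145, 0.5071]
orientation: [3.134, 0.21, -0.002]
force: [0.8, -0.7, -1.5]
opening: 0.0466
gripper_force: 0.0
[ 1.19005372e-01 -2.29393231e-02  1.27782490e+00 -2.34300245e-04
  1.88781209e+00  1.55606531e+00]
```

Now probing the arm's reach limit, high above the unit, to see how it behaves there.

```bash
python3 -m jog '0.5 0.04 0.005 0 0; 0.5 0.04 0.005 0 0; 0.5 0.04 0.005 0 0; 0.5 0.04 0.005 0 0; 0.5 0.04 0.005 0 0; 0.5 0.04 0.005 0 0; 0.5 0.04 0.005 0 0; 0.5 0.04 0 0 0; 0.5 0 0 0 0';  python3 -c "
from plant import robot;print(robot.read_state()['q'])"; python3 -m jog '0.5 0.03 0 0 0; 0.5 0.03 0 0 0; 0.5 0.03 0 0 0; 0.5 0 0 0 0'; python3 -c "
from plant import robot;print(robot.read_state()['q'])"
```

```text
t: 9.0
tool_pos: [0.7858, 0.1205, 0.4956]
orientation: [-3.133, -0.223, -0.003]
force: [2.0, 0.4, -3.7]
opening: 0.0465
gripper_force: 0.0
[8.74372837e-02 9.21559976e-01 7.72759459e-02 8.57669850e-04
 2.14065180e+00 1.51681338e+00]
t: 9.33
tool_pos: [0.8167, 0.1247, 0.4751]
orientation: [-3.127, -0.221, -0.095]
force: [0.5, 0.2, -1.3]
opening: 0.0468
gripper_force: 0.0
[0.08806016 0.97724317 0.03040119 0.00467944 2.07351948 1.51987412]
```

It is tilting outward, the lean needed: q2+q3+q5 is 3.08 against π. I'll keep pushing outward.

```bash
cat > z.py <<'E'
from plant import robot
import numpy as np
from scipy.spatial.transform import Rotation as Ro
s=robot.read_state();R=Ro.from_rotvec(s["orientation"]).as_matrix()
print("q",s["q"].round(3),"pos",s["tool_pos"].round(4),"lean",np.degrees(np.arccos(-R[2,2])).round(1),"\nR",R.round(3).tolist())
E
python3 -m jog '0.5 0.04 0 0 0; 0.5 0.04 0 0 0; 0.5 0.04 0 0 0; 0.5 0.04 0 0 0; 0.5 0.04 0 0 0; 0.5 0.04 0 0 0; 0.5 0 0 0 0'; python3 z.py
```

```text
t: 9.92
tool_pos: [0.8907, 0.1333, 0.4304]
orientation: [-3.096, -0.218, -0.35]
force: [0.0, 0.8, -0.9]
opening: 0.0468
gripper_force: 0.0
q [0.087 1.041 0.028 0.015 1.847 1.523] pos [0.8907 0.1333 0.4304] lean 12.9 
R [[0.965, 0.14, 0.221], [0.136, -0.99, 0.033], [0.223, -0.002, -0.975]]
```

```bash
python3 -m jog '0.5 0.04 0 -0.01 0; 0.5 0.04 0 -0.01 0; 0.5 0.04 0 -0.01 0; 0.5 0.04 0 -0.01 0; 0.5 0.04 0 -0.01 0; 0.5 0.04 0 -0.01 0; 0.5 0.04 0 -0.01 0; 0.5 0.04 0 -0.01 0; 0.5 0 0 0 0'; python3 z.py
```

```text
t: 10.67
tool_pos: [0.936, 0.1372, 0.4995]
orientation: [-3.012, -0.209, -0.724]
force: [-0.7, 0.2, 0.4]
opening: 0.0463
gripper_force: 0.0
q [0.082 0.991 0.022 0.03  1.657 1.524] pos [0.936  0.1372 0.4995] lean 27.1 
R [[0.882, 0.139, 0.45], [0.122, -0.99, 0.067], [0.455, -0.004, -0.891]]
```

```bash
python3 -m jog '0.5 0.04 0 -0.01 0; 0.5 0.04 0 -0.01 0; 0.5 0.04 0 -0.01 0; 0.5 0.04 0 -0.01 0; 0.5 0.04 0 -0.01 0; 0.5 0.04 0 -0.01 0; 0.5 0 0 0 0'; python3 z.py
```

```text
t: 11.25
tool_pos: [0.9486, 0.1375, 0.5802]
orientation: [-2.925, -0.203, -0.983]
force: [-1.0, 0.4, 0.6]
opening: 0.0468
gripper_force: 0.0
q [0.078 0.924 0.022 0.042 1.547 1.523] pos [0.9486 0.1375 0.5802] lean 37.2 
R [[0.789, 0.14, 0.598], [0.108, -0.99, 0.088], [0.604, -0.005, -0.797]]
```

```bash
python3 -m jog '0.5 -0.028 0.018 -0.0215 0; 0.5 -0.028 0.018 -0.0215 0; 0.5 -0.028 0.018 -0.0215 0; 0.5 -0.028 0.018 -0.0215 0; 0.5 -0.028 0.018 -0.0215 0; 0.5 -0.028 0.018 -0.0215 0; 0.5 -0.028 0.018 -0.0215 0; 0.5 -0.028 0.018 -0.0215 0; 0.5 -0.028 0.018 -0.0215 0; 0.5 -0.028 0.018 -0.0215 0'; python3 -m jog '0.5 -0.028 0.018 -0.0215 0; 0.5 -0.028 0.018 -0.0215 0; 0.5 -0.028 0.018 -0.0215 0; 0.5 0 0 0 0'; python3 z.py
python3 - <<'E'
from h import *
# refit of unit pose in xy using points at known heights, top and side views
t=load("top0.npz");s=load("side0.npz")
T=lambda a,b:(a/3.6+140,b/3.6+120)
L=[(T(237,229),(12,235,112)),(T(318,170),(12,150,340)),(T(62,253),(12,393,113)),(T(745,124),(12,-172,340)),(T(545,181),(0,-31,255)),(T(357,284),(-43,131,42)),(T(634,249),(-43,-131,42))]
A=np.array([u[:2] for _,u in L])/1e3;B=np.array([onz(t,p,u[2]/1e3)[:2] for p,u in L])
from scipy.spatial.transform import Rotation as Ro
a=A-A.mean(0);b=B-B.mean(0);th=np.arctan2((a[:,0]*b[:,1]-a[:,1]*b[:,0]).sum(),(a*b).sum())
R=np.array([[np.cos(th),-np.sin(th)],[np.sin(th),np.cos(th)]]);o=B.mean(0)-R@A.mean(0)
print(th,o,(1e3*(A@R.T+o-B)).round(1).tolist(),"grip",R@[0,-.031]+o)
E
```

```text
t: 12.08
tool_pos: [0.676, -0.0586, 0.5839]
orientation: [-2.929, -0.206, -0.972]
force: [0.3, -1.2, 0.4]
opening: 0.0467
gripper_force: 0.0
t: 12.42
tool_pos: [0.5767, -0.1298, 0.5867]
orientation: [-2.932, -0.201, -0.975]
force: [-0.5, 0.5, -0.0]
opening: 0.0465
gripper_force: 0.0
q [-0.485 -0.297  1.483  0.362  1.42   0.994] pos [ 0.5767 -0.1298  0.5867] lean 36.8 
R [[0.793, 0.137, 0.593], [0.109, -0.991, 0.083], [0.599, -0.002, -0.801]]
0.13928436440895528 [ 0.6225833  -0.10907858] [[-1.4, 1.7], [0.6, 2.1], [1.7, 3.5], [4.0, -0.0], [2.2, -2.1], [-2.5, -2.7], [-4.6, -2.5]] grip [ 0.62688717 -0.13977836]
```

```bash
python3 -m jog '0.5 -0.028 0.003 0.0225 0; 0.5 -0.028 0.003 0.0225 0; 0.5 -0.028 0.003 0.0225 0; 0.5 -0.028 0.003 0.0225 0; 0.5 -0.028 0.003 0.0225 0; 0.5 -0.028 0.003 0.0225 0; 0.5 0 0 0 0; 0.5 0 0 0 0'; python3 z.py; python3 - <<'E'
from plant import robot
from h import *
from scipy.spatial.transform import Rotation as Ro
st=robot.read_state();R=Ro.from_rotvec(st["orientation"]).as_matrix();p=st["tool_pos"]
c=robot.read_camera("top");d=robot.read_camera("side");np.savez("top3.npz",**c);np.savez("side3.npz",**d)
a=cv2.resize(c["color"][130:230,230:330,::-1],(400,400),interpolation=2);b=cv2.resize(d["color"][110:230,200:320,::-1],(400,400),interpolation=2)
cv2.imwrite("pics/g1.png",np.hstack([a,b]))
G=np.array([.622,-.1405,.247])
print("tcp goal",G-.065*R[:,2],"d tool",R.T@(G-.065*R[:,2]-p))
for X in(p+.084*R[:,2],[.627,-.140,.255]): print((proj(c,X)-[230,130])*4,(proj(d,X)-[200,110])*400/120+[400,0])
E
```

```text
t: 13.08
tool_pos: [0.529, -0.1504, 0.3742]
orientation: [-2.928, -0.202, -0.966]
force: [0.2, -0.2, 1.0]
opening: 0.0466
gripper_force: 0.0
q [-0.59  -0.451  1.984  0.456  1.15   0.753] pos [ 0.529  -0.1504  0.3742] lean 36.6 
R [[0.796, 0.14, 0.589], [0.108, -0.99, 0.09], [0.596, -0.008, -0.803]]
tcp goal [ 0.58373142 -0.14634035  0.299215  ] d tool [-0.00065289  0.00428763  0.09282877]
[260.05062379 213.41073961] [646.80237511 132.99322516]
[248.8467966  158.08242577] [605.85813728 160.71800213]
```

View pics/g1.png

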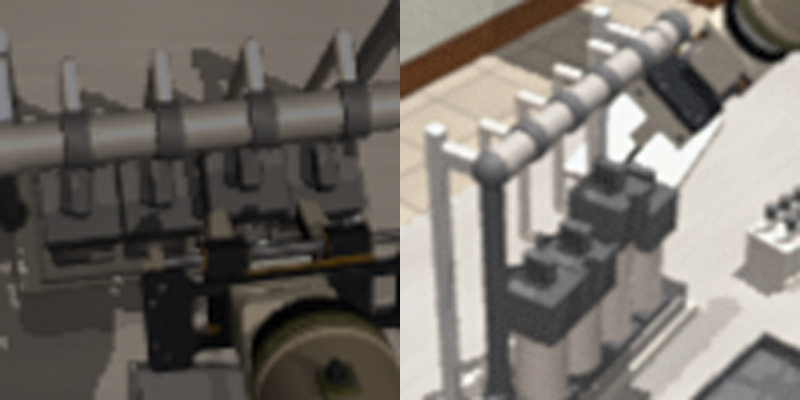

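Picture: in the top view (left) the fingers at (218,225) and (312,220) bracket the tall fin at (246,170) once the 4 mm tool-y correction is made. The header clears. Going in.

```bash
python3 -m jog '0.5 0 0.004 0.03 0; 0.5 0 0 0.03 0; 0.5 0 0 0.02 0; 0.5 0 0 0.012 0; 0.5 0 0 0 0; 0.5 0 0 0 0' 25; python3 -m jog '0 0 0 0 0; 0 0 0 0 0; 0 0 0 0 0; 0 0 0 0 0; 0 0 0 0 0' 25; python3 z.py
```

```text
t: 13.68
tool_pos: [0.5863, -0.1467, 0.3055]
orientation: [-2.928, -0.208, -0.976]
force: [0.1, -0.0, 0.9]
opening: 0.0467
gripper_force: 0.0
t: 14.1
tool_pos: [0.5847, -0.1468, 0.3032]
orientation: [-2.929, -0.205, -0.973]
force: [0.1, -0.0, 0.3]
opening: 0.0176
gripper_force: 0.0
q [-0.513 -0.266  1.973  0.466  0.955  0.74 ] pos [ 0.5847 -0.1468  0.3032] lean 36.8 
R [[0.793, 0.141, 0.592], [0.11, -0.99, 0.088], [0.599, -0.004, -0.801]]
```

```bash
python3 -m jog '0.2 -0.003 0 0.004 0; 0.2 0 0 0 0; 0 0 0 0 0; 0 0 0 0 0; 0 0 0 0 0; 0 0 0 0 0' 25; python3 z.py
```

```text
t: 14.6
tool_pos: [0.5848, -0.1466, 0.2978]
orientation: [-2.928, -0.205, -0.972]
force: [-1.3, 1.0, 4.4]
opening: 0.0141
gripper_force: 26.6
q [-0.512 -0.262  1.979  0.469  0.946  0.734] pos [ 0.5848 -0.1466  0.2978] lean 36.8 
R [[0.794, 0.141, 0.592], [0.11, -0.99, 0.088], [0.598, -0.005, -0.801]]
```

Gripped: 14.1 mm opening at 26 N. Pulling forward to tilt it.

```bash
python3 -m jog '0 -0.0096 0 -0.0072 0; 0 -0.0096 0 -0.0072 0; 0 -0.0096 0 -0.0072 0; 0 -0.0096 0 -0.0072 0; 0 -0.0096 0 -0.0072 0; 0 -0.0096 0 -0.0072 0; 0 -0.0064 0 -0.0048 0; 0 0 0 0 0; 0 0 0 0 0'; python3 z.py; python3 - <<'E'
from plant import robot
from h import *
c=robot.read_camera("top");d=robot.read_camera("side");np.savez("top4.npz",**c);np.savez("side4.npz",**d)
a=cv2.resize(c["color"][130:230,230:330,::-1],(400,400),interpolation=2);b=cv2.resize(d["color"][110:230,200:320,::-1],(400,400),interpolation=2)
cv2.imwrite("pics/g2.png",np.hstack([a,b]))
E
```

```text
t: 15.35
tool_pos: [0.5047, -0.1577, 0.2959]
orientation: [-2.929, -0.204, -0.967]
force: [-0.3, -0.3, -6.3]
opening: 0.0138
gripper_force: 25.0
q [-0.641 -0.476  2.143  0.509  1.053  0.63 ] pos [ 0.5047 -0.1577  0.2959] lean 36.6 
R [[0.796, 0.141, 0.589], [0.109, -0.99, 0.089], [0.596, -0.006, -0.803]]
```

View pics/g2.png

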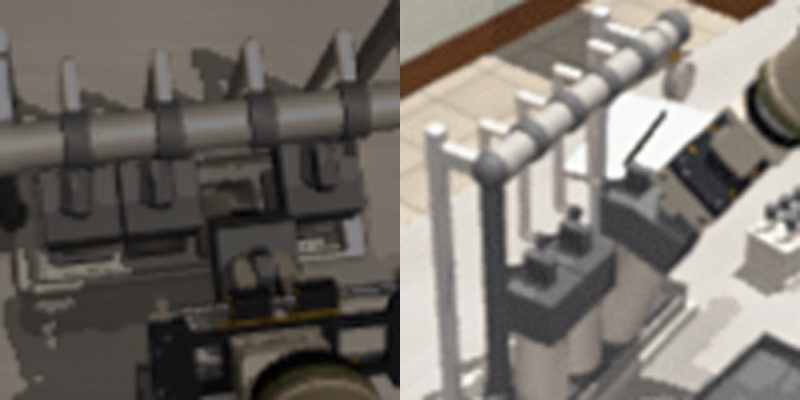

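Top view: the tall head at (255,250) is pulled out ahead of the row. Side view: the cartridge leans forward at roughly 0.35 rad with its foot behind the sill. Lifting.

```bash
python3 -m jog '0 0.006 0 -0.008 0; 0 0.006 0 -0.008 0; 0 0.006 0 -0.008 0; 0 0.006 0 -0.008 0; 0 0.006 0 -0.008 0; 0 0.006 0 -0.008 0; 0 0.009 0 -0.012 0; 0 0.009 0 -0.012 0; 0 0 0 0 0' 30; python3 z.py; python3 - <<'E'
from plant import robot
from h import *
d=robot.read_camera("side");np.savez("side5.npz",**d)
cv2.imwrite("pics/g3.png",cv2.resize(d["color"][100:280,200:360,::-1],None,fx=3,fy=3,interpolation=2))
E
```

```text
t: 16.2
tool_pos: [0.5068, -0.1588, 0.393]
orientation: [-2.929, -0.207, -0.981]
force: [0.3, -0.6, -5.0]
opening: 0.0136
gripper_force: 30.0
q [-0.641 -0.512  1.994  0.472  1.208  0.721] pos [ 0.5068 -0.1588  0.393 ] lean 37.0 
R [[0.79, 0.141, 0.596], [0.112, -0.99, 0.085], [0.602, -0.001, -0.798]]
```

View pics/g3.png

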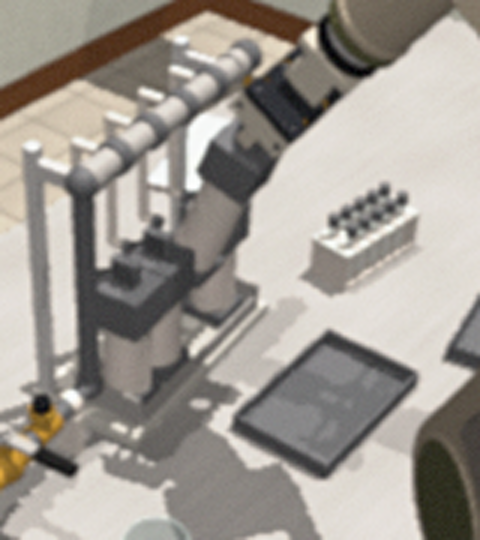

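The cartridge hangs from the fin, still tilted, its foot clear above the sill. Carrying it forward out of the row.

```bash
python3 -m jog '0 -0.016 0 -0.012 0; 0 -0.016 0 -0.012 0; 0 -0.016 0 -0.012 0; 0 -0.016 0 -0.012 0; 0 -0.016 0 -0.012 0; 0 -0.013 0.017 -0.010 0; 0 -0.013 0.017 -0.010 0; 0 0 0 0 0' 30; python3 z.py; python3 - <<'E'
from plant import robot
from h import *
d=robot.read_camera("side");np.savez("side6.npz",**d)
cv2.imwrite("pics/g4.png",cv2.resize(d["color"][120:280,200:360,::-1],None,fx=3,fy=3,interpolation=2))
E
```

```text
t: 16.92
tool_pos: [0.3772, -0.2135, 0.3875]
orientation: [-2.933, -0.2, -0.971]
force: [-1.7, 1.7, -6.8]
opening: 0.0138
gripper_force: 30.0
q [-1.027 -0.732  2.138  0.585  1.472  0.428] pos [ 0.3772 -0.2135  0.3875] lean 36.6 
R [[0.795, 0.137, 0.591], [0.108, -0.991, 0.084], [0.597, -0.003, -0.802]]
```

View pics/g4.png

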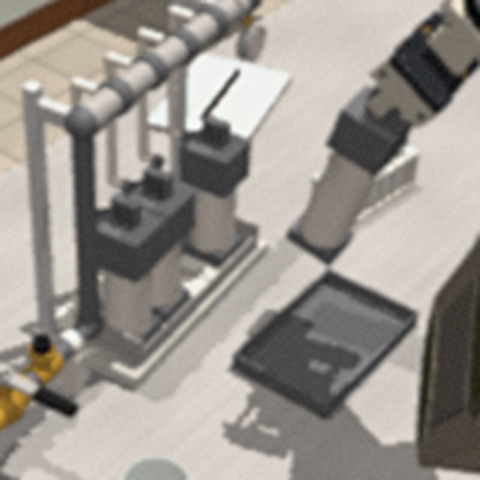

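Side crop: the cartridge hangs tilted over the bench, clear of the row, with its toe edge at about (336,252) and the tray centre at (325,340). The shorts still stand. I'll work out the tilt from the toe pixel and locate the tray by mask.

```bash
python3 - <<'E'
from plant import robot
from h import *
from scipy.spatial.transform import Rotation as Ro
st=robot.read_state();R=Ro.from_rotvec(st["orientation"]).as_matrix();g=st["tool_pos"]+.065*R[:,2];print("grasp",g)
d=load("side6.npz")
ux=np.array([.9903,.1388,0]);uy=np.array([-.1388,.9903,0])
for nm,px,off in(("toe",(336,252),0),("toe+y",(325,260),.027),("heel+y",(291,235),.027)):
    o,v=ray(d,(px[0]/3+200,px[1]/3+120));s=((g+off*uy-o)@uy)/(v@uy);P=o+s*v;print(nm,"fwd",((P-g)@ux).round(4),"dz",(P-g)[2].round(4))
t=load("top0.npz");im=t["color"];c=cv2.cvtColor(im,cv2.COLOR_RGB2GRAY)[205:270,250:335]
m=(c<95).astype(np.uint8);cs,_=cv2.findContours(m,0,2);k=max(cs,key=cv2.contourArea);r=cv2.minAreaRect(k);bp=cv2.boxPoints(r)+[250,205]
P=np.array([onz(t,p,.02) for p in bp]);print("tray",r,P.round(3).tolist(),P.mean(0),np.linalg.norm(P[0]-P[1]),np.linalg.norm(P[1]-P[2]))
E
```

```text
grasp [ 0.4162877  -0.20686504  0.33516096]
toe fwd 0.0341 dz -0.2216
toe+y fwd 0.0348 dz -0.2153
heel+y fwd 0.0797 dz -0.1988
tray ((42.24711227416992, 34.39591598510742), (40.9008903503418, 62.89240646362305), 88.40885925292969) [[0.497, -0.056, 0.02], [0.507, -0.269, 0.02], [0.37, -0.272, 0.02], [0.36, -0.062, 0.02]] [ 0.43334118 -0.16474171  0.02      ] 0.21410410462844273 0.13715159315229372
```

Tilt is about 0.29 rad. The tray centre is (.433,-.165) and the grip is at tray (-17,-42) mm. Lowering to hover about 1 cm above its floor.

```bash
python3 -m jog '0 -0.0075 0 0.010 0; 0 -0.0075 0 0.010 0; 0 -0.0075 0 0.010 0; 0 -0.0075 0 0.010 0; 0 -0.0075 0 0.010 0; 0 -0.0075 0 0.010 0; 0 -0.0075 0 0.010 0; 0 -0.004 0 0.0055 0; 0 0 0 0 0; 0 0 0 0 0' 30; python3 z.py
```

```text
t: 17.8
tool_pos: [0.3789, -0.2101, 0.2936]
orientation: [-2.928, -0.205, -0.971]
force: [-0.2, -0.2, -5.4]
opening: 0.0139
gripper_force: 30.0
q [-1.019 -0.722  2.302  0.603  1.327  0.333] pos [ 0.3789 -0.2101  0.2936] lean 36.7 
R [[0.794, 0.141, 0.591], [0.11, -0.99, 0.089], [0.598, -0.006, -0.802]]
```

```bash
cat >> z.py <<'E'
print("wt",s["wrist_torque"].round(3),"F",s["force"].round(2))
E
python3 z.py | tail -1; python3 -m jog '0 -0.0036 0 0.0048 0; 0 0 0 0 0; 0 0 0 0 0' 20;python3 z.py | tail -1;  python3 -m jog '0 0 0 0 0; 0 0 0 0 0; 0 0 0 0 0' 14;python3 z.py | tail -1; python3 -m jog '0 0 0 0 0; 0 0 0 0 0; 0 0 0 0 0' 10;python3 z.py | tail -1; python3 -m jog '0 0 0 0 0; 0 0 0 0 0; 0 0 0 0 0' 7;python3 z.py | tail -1
```

```text
wt [-0.196  1.061 -0.005] F [-0.2  -0.2  -5.37]
t: 18.05
tool_pos: [0.3794, -0.2108, 0.2895]
orientation: [-2.93, -0.206, -0.975]
force: [-0.7, -0.1, 0.5]
opening: 0.0137
gripper_force: 20.0
wt [0.012 0.441 0.098] F [-0.66 -0.06  0.5 ]
t: 18.3
tool_pos: [0.3793, -0.2107, 0.2894]
orientation: [-2.93, -0.206, -0.975]
force: [-3.5, 1.0, 6.1]
opening: 0.0139
gripper_force: 14.0
wt [-0.021 -0.008  0.054] F [-3.46  0.95  6.05]
t: 18.55
tool_pos: [0.3793, -0.2107, 0.2893]
orientation: [-2.93, -0.206, -0.975]
force: [-4.4, 0.8, 5.5]
opening: 0.0139
gripper_force: 10.0
wt [0.072 0.002 0.123] F [-4.4   0.8   5.55]
t: 18.8
tool_pos: [0.3793, -0.2107, 0.2893]
orientation: [-2.93, -0.206, -0.975]
force: [-3.5, 0.2, 5.9]
opening: 0.0138
gripper_force: 7.0
wt [0.101 0.023 0.098] F [-3.48  0.16  5.88]
```

```bash
python3 -m jog '0 0.003 0 -0.004 0; 0 0.003 0 -0.004 0; 0 0 0 0 0; 0 0 0 0 0' 10;python3 z.py | tail -1;  python3 -m jog '0 0.003 0 -0.004 0; 0 0.003 0 -0.004 0; 0 0 0 0 0;0 0 0 0 0' 9;python3 z.py | tail -1
```

```text
t: 19.13
tool_pos: [0.3787, -0.2102, 0.2973]
orientation: [-2.929, -0.205, -0.97]
force: [-0.5, 0.4, -6.5]
opening: 0.0137
gripper_force: 10.0
wt [-0.167  1.123  0.047] F [-0.46  0.35 -6.54]
t: 19.47
tool_pos: [0.3791, -0.2105, 0.3084]
orientation: [-2.929, -0.206, -0.972]
force: [-0.0, 0.0, -5.2]
opening: 0.0138
gripper_force: 9.0
wt [-0.15   1.039 -0.009] F [-0.04  0.04 -5.21]
```

Vision by numbers: find long straight edges of the column in the side image and compare their direction with the projected axis for each tilt.

```bash
cat > tilt.py <<'E'
import sys
from h import *
from scipy.spatial.transform import Rotation as Ro
ux=np.array([.9903,.1388,0])
def axis(c,g,ph,s): # point s below the grip, tilt ph forward
    return proj(c,g+s*(np.sin(ph)*ux-np.cos(ph)*np.array([0,0,1])))
def tilt(c,g):
    I=cv2.cvtColor(c["color"],cv2.COLOR_RGB2GRAY);k=4
    p=axis(c,g,.15,.14);x,y=(p-28).astype(int);J=cv2.resize(I[y:y+56,x:x+56],None,fx=k,fy=k,interpolation=2)
    L=cv2.createLineSegmentDetector().detect(J)[0][:,0]
    A={ph:np.degrees(np.arctan2(*(axis(c,g,ph,.18)-axis(c,g,ph,.1))[::-1])) for ph in np.arange(-.3,.61,.05).round(2)}
    for l in sorted(L,key=lambda l:-np.hypot(l[2]-l[0],l[3]-l[1]))[:12]:
        a=np.degrees(np.arctan2(l[3]-l[1],l[2]-l[0]))%180
        n=np.hypot(l[2]-l[0],l[3]-l[1])/k; ph=np.interp(a,*zip(*sorted((v%180,q) for q,v in A.items())))
        print("len",n.round(1),"ang",a.round(1),"->tilt",ph.round(3),"mid",((l[:2]+l[2:])/2/k+[x,y]).round(1))
    print("axis mid px",p,"angles",A[0.0].round(1),A[.3].round(1))
if __name__=="__main__":
    from plant import robot
    st=robot.read_state();R=Ro.from_rotvec(st["orientation"]).as_matrix();g=st["tool_pos"]+.065*R[:,2]
    if len(sys.argv)>1: g=np.array(eval(sys.argv[1]))
    tilt(robot.read_camera("side"),g)
E
python3 tilt.py; echo; python3 -c "
from tilt import *
tilt(load('side6.npz'),np.array([.4163,-.2069,.3352]))"
```

```text
len 30.9 ang 137.6 ->tilt 0.563 mid [297.1 220.5]
len 18.2 ang 25.7 ->tilt -0.3 mid [331.2 220.1]
len 18.0 ang 26.0 ->tilt -0.3 mid [317.1 196. ]
len 14.5 ang 104.4 ->tilt 0.107 mid [325.3 207.9]
len 13.1 ang 125.6 ->tilt 0.401 mid [329.5 195.7]
len 11.5 ang 31.6 ->tilt -0.3 mid [304.5 195.5]
len 11.5 ang 138.6 ->tilt 0.577 mid [293.6 227.7]
len 11.0 ang 105.3 ->tilt 0.119 mid [309.4 204.7]
len 9.1 ang 177.7 ->tilt 0.6 mid [315.4 225.3]
len 8.6 ang 103.8 ->tilt 0.098 mid [309.5 187.6]
len 8.4 ang 94.5 ->tilt -0.042 mid [303.7 184.2]
len 8.1 ang 52.4 ->tilt -0.3 mid [331.1 181.9]
axis mid px [314.89238916 204.47902406] angles 97.3 118.1

len 16.4 ang 33.3 ->tilt -0.3 mid [302.5 204. ]
len 14.1 ang 143.9 ->tilt 0.6 mid [334.  174.6]
len 13.7 ang 31.6 ->tilt -0.3 mid [318.2 174.5]
len 13.2 ang 140.4 ->tilt 0.6 mid [328.9 174.8]
len 12.6 ang 132.6 ->tilt 0.515 mid [313.9 203.9]
len 12.5 ang 114.5 ->tilt 0.26 mid [311.  162.6]
len 10.5 ang 112.3 ->tilt 0.228 mid [308.4 175.3]
len 9.4 ang 100.9 ->tilt 0.057 mid [338.7 176.6]
len 9.3 ang 115.2 ->tilt 0.269 mid [335.  167.2]
len 8.9 ang 101.4 ->tilt 0.063 mid [303.4 184.5]
len 8.0 ang 152.5 ->tilt 0.6 mid [341.2 161.1]
len 7.1 ang 32.5 ->tilt -0.3 mid [303.3 200.9]
axis mid px [317.7330079  185.86344646] angles 97.3 117.3
```

Tilt is now only about 0.11 rad (edges at 104–105°), because the floor contact turned it most of the way upright. Lowering to the floor, then moving the grip back to bring it upright.

```bash
python3 -m jog '0 -0.0045 0 0.006 0; 0 -0.0045 0 0.006 0; 0 -0.003 0 0.004 0; 0 0 0 0 0; 0 0 0 0 0' 10;python3 z.py | tail -1;  python3 -m jog '0 0.004 0 0.003 0; 0 0.004 0 0.003 0; 0 0.0025 0 0.0035 0; 0 0 0 0 0; 0 0 0 0 0' 10;python3 z.py | tail -1; python3 tilt.py | grep -v -- -0.3
```

```text
t: 19.93
tool_pos: [0.3787, -0.2099, 0.287]
orientation: [-2.928, -0.204, -0.97]
force: [-0.0, 0.6, -6.3]
opening: 0.0139
gripper_force: 10.0
wt [-0.029  0.958  0.01 ] F [-0.05  0.58 -6.35]
t: 20.35
tool_pos: [0.3931, -0.2079, 0.2864]
orientation: [-2.928, -0.206, -0.971]
force: [-0.7, 0.5, -5.9]
opening: 0.0139
gripper_force: 10.0
wt [-0.155  0.923 -0.007] F [-0.66  0.46 -5.89]
len 31.4 ang 137.2 ->tilt 0.558 mid [293.4 223.9]
len 14.9 ang 102.9 ->tilt 0.091 mid [306.1 205.8]
len 12.3 ang 126.7 ->tilt 0.419 mid [325.  199.5]
len 11.9 ang 133.9 ->tilt 0.514 mid [333. 231.]
len 11.2 ang 103.2 ->tilt 0.095 mid [321.8 209. ]
len 10.2 ang 131.2 ->tilt 0.479 mid [285.6 204.8]
len 10.2 ang 134.1 ->tilt 0.516 mid [285.9 207.6]
len 9.1 ang 132.8 ->tilt 0.5 mid [334.7 232.5]
axis mid px [310.52810783 208.09439645] angles 96.9 117.8
```

```bash
python3 -m jog '0 -0.0018 0 0.0024 0; 0 0 0 0 0; 0 0 0 0 0' 10;python3 z.py | tail -1;  python3 -m jog '0 -0.0012 0 0.0016 0; 0 0 0 0 0; 0 0 0 0 0' 10;python3 z.py | tail -1
```

```text
t: 20.65
tool_pos: [0.3933, -0.2085, 0.2848]
orientation: [-2.929, -0.205, -0.975]
force: [0.8, 0.1, 2.3]
opening: 0.014
gripper_force: 10.0
wt [ 0.158 -0.022  0.07 ] F [0.81 0.09 2.27]
t: 20.9
tool_pos: [0.3939, -0.2089, 0.2844]
orientation: [-2.929, -0.206, -0.979]
force: [0.5, 1.9, 7.9]
opening: 0.014
gripper_force: 10.0
wt [ 0.396 -0.624  0.137] F [0.46 1.86 7.93]
```

```bash
python3 -m jog '0 0.0032 0 0.0024 0; 0 0.0032 0 0.0024 0; 0 0.0032 0 0.0024 0; 0 0.0032 0 0.0024 0; 0 0.0025 0 0.0025 0; 0 0 0 0 0; 0 0 0 0 0' 10;python3 z.py | tail -1; python3 tilt.py | grep -v -- -0.3
```

```text
t: 21.48
tool_pos: [0.4128, -0.2056, 0.2819]
orientation: [-2.929, -0.206, -0.974]
force: [-0.3, 1.2, 5.7]
opening: 0.014
gripper_force: 10.0
wt [ 0.292 -0.508  0.131] F [-0.26  1.19  5.69]
len 29.1 ang 139.2 ->tilt 0.592 mid [292.3 224.4]
len 17.5 ang 132.7 ->tilt 0.506 mid [283.1 207.4]
len 17.0 ang 134.1 ->tilt 0.525 mid [283.2 210.3]
len 16.0 ang 96.5 ->tilt 0.002 mid [303.5 206.7]
len 12.9 ang 95.6 ->tilt -0.011 mid [301.1 189.4]
len 12.8 ang 122.8 ->tilt 0.374 mid [321.8 197.8]
len 11.5 ang 133.8 ->tilt 0.521 mid [281.  206.7]
len 10.5 ang 96.2 ->tilt -0.001 mid [319.4 208.6]
len 10.2 ang 133.6 ->tilt 0.518 mid [280.7 203.9]
axis mid px [305.3934693  206.99185365] angles 96.3 117.2
```

The column edges now give tilt 0.00. The grip is at tray (+18,-35) mm, within limits. Releasing and backing off along the tool axis.

```bash
python3 -m jog '0.17 0 0 0 0; 0.2 0 0 0 0; 0.3 0 0 0 0; 0.5 0 0 0 0; 0.5 0 0 0 0; 0.5 0 0 0 0; 0.5 0 0 0 0';python3 z.py | tail -1; python3 -m jog '0.5 0 0 -0.02 0; 0.5 0 0 -0.03 0; 0.5 0 0 -0.03 0; 0.5 0 0 -0.03 0; 0.5 0 0 -0.02 0; 0.5 0 0 0 0; 0.5 0 0 0 0';python3 tilt.py '[.451,-.2,.230]'|grep -v -- -0.3; python3 - <<'E'
from plant import robot
from h import *
for n in("top","side"):
    c=robot.read_camera(n);np.savez(n+"9.npz",**c);q=load(n+"0.npz")
    D=cv2.absdiff(c["color"],q["color"]).max(2)
    for nm,P,z in(("tube",(376,201),0),("bottle",(130,248),0),("beaker",(188,245),0)):
        if n=="top": print(nm,D[P[1]-14:P[1]+14,P[0]-14:P[0]+14].mean())
    if n=="top":
        for y in(.093,.031,-.093):
            X=np.array([.6226+.9903*-.01-.1388*y,-.1091+.1388*-.01+.9903*y,.2]);p=proj(c,X).astype(int);print("short",y,p,D[p[1]-6:p[1]+6,p[0]-6:p[0]+6].mean())
E
```

```text
t: 22.12
tool_pos: [0.4121, -0.2054, 0.2808]
orientation: [-2.929, -0.205, -0.971]
force: [-0.2, 0.5, 1.5]
opening: 0.0449
gripper_force: 0.7
wt [0.053 0.136 0.094] F [-0.24  0.53  1.52]
t: 22.7
tool_pos: [0.335, -0.2177, 0.3856]
orientation: [-2.931, -0.203, -0.973]
force: [-1.2, 0.6, -0.8]
opening: 0.0463
gripper_force: 0.0
len 29.6 ang 139.2 ->tilt 0.592 mid [292.6 224.2]
len 17.7 ang 133.9 ->tilt 0.521 mid [283.3 210.2]
len 15.2 ang 96.3 ->tilt 0.0 mid [303.5 207.4]
len 13.5 ang 95.8 ->tilt -0.008 mid [319.5 206.2]
len 11.7 ang 131.9 ->tilt 0.495 mid [323.6 195.4]
len 11.5 ang 133.7 ->tilt 0.519 mid [281.  206.7]
len 10.6 ang 133.0 ->tilt 0.509 mid [280.8 209.9]
len 10.2 ang 133.8 ->tilt 0.521 mid [280.7 203.9]
axis mid px [305.49789059 206.99129753] angles 96.3 117.2
tube 3.7448979591836733
bottle 3.38265306122449
beaker 3.482142857142857
short 0.093 [249 181] 2.5416666666666665
short 0.031 [270 178] 2.6944444444444446
short -0.093 [311 173] 2.4722222222222223
```

It stands upright after release, and the shorts and bench items match the first pictures. Handing in.

```bash
python3 -c "
from plant import robot
print(robot.close_job())"
```

```text
the job is handed in; nothing more can be done
None
```

The job is handed in at about 23 s of the 61 s allowed, though the hand-in returned no verdict. By my own measurements the valve is shut, the relief button was pressed fully, the tall cartridge stands upright in the tray nearest the base, and the short cartridges and bench items are unmoved.

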